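# Unlatch and open the capsule case with its peg key

## Robot

A 6-joint arm with a two-finger parallel gripper is mounted at the origin on a cart in front of the work surface, level with it; the furniture and walls round the work are solid. World frame = base frame: x ahead of the robot, y to its left, z up, the work surface at z = 0. Lengths are in m, angles in rad, forces in N, time in s.
With the tool pointing down it reaches from about 0.325 to 0.925 m from the base axis. Payload 3.1 kg.
Tool frame: the origin (TCP) lies at the very end of the fingers, on their centre line; the grasp point (between the pads) lies 19 mm behind it; z points along the fingers, y is the line along which they close (so a half turn about z gives the same grasp; the last joint's range is limited). The gripper opens to 85 mm and grips with 20 to 120 N. Pads are 22 mm wide; open, the fingers measure 114 mm over their backs; the gripper's body (76 mm by 85 mm) begins 54 mm behind the grasp point. The pads swing forward as they close: fully open they stand 13 mm farther back than shut.
Start: joints at [1.003, 0.217, 1.613, -0, 1.311, -0.112], TCP at [0.275, 0.561, 0.231] pointing down, gripper open.
Joint ranges: [-2.75, 2.75], [-0.78, 2.1], [0.31, 2.55], [-1.13, 4.27], [0.13, 2.63], [-2.58, 2.58]. Speed limits (rad/s): [2.79, 2.79, 3.14, 3.14, 3.14, 3.14].

## Interface

Orientations are given as [roll, pitch, yaw] about the fixed x, y, z axes, in that order (R = Rz(yaw) Ry(pitch) Rx(roll)).
In Python, from station import ctrl gives the robot as it stands.
- The arm moves only by the shell command python3 shift.py, which reads ROWS from standard input. ROWS is a JSON object whose key "increments" holds a list of rows, 1 to 8 of them, each of 7 numbers: the finger opening in m, then dx, dy, dz in shares of the most that a row can go, 1 being 50 mm, then a rotation vector rx, ry, rz in a scale on which 1.0 is 4 rad; each row shifts and turns the commanded pose from where the row before left it, along the tool's axes as they then stand; what a row does not reach is not made up. A row lasts 1/10 s, in which the tool goes at most 0.05 m and 0.15 rad, less where a joint would pass 70% of its speed; a pose out of reach is approached as far as the arm can. The fingers move at their own pace and stop on an object; the grip force is fixed at half the most. Time passes only in rows, so rows that do not move let the fingers close. It prints the time, the measured TCP pose, the force, the opening and the grip force at its end. Input that does not fit is refused with a message, and nothing moves.
- ctrl.observe(): the state, without advancing time (a new reading comes with each control period).
- ctrl.snapshot(name): name is "scene" or "top" or "wrist"; returns (picture, depth): 420x560x3 uint8, red, green, blue; 420x560 float32, m along the optical axis (not along the pixel's ray), 0 where there is no reading.
- ctrl.calibration(name): a dict with "vertical_fov" (degrees; the focal length in pixels is half the picture's height over the tangent of half this angle, whatever the lens; pixels are square), "cx", "cy" (the principal point, pixels), "eye" and "attitude" of the camera in the world. Camera axes: x right, y up, looking along -z (the intrinsics and any distortion apply to the point x, -y, -z); pixel columns grow to the right and rows downward; lengths in m; the calibration is good to about 2 mm. A picture is of the moment at which its call begins: read the wrist's pose just before it. calibration takes no time and is no camera call; for the wrist camera it gives the pose at the moment of the call.
- ctrl.job_done(): hands the job in; it is judged then, once.
The state is a dict: "t": time; "joint_positions": joint angles; "qvel": joint speeds; "tau": joint torques, N m; "tool_pos": TCP position; "ee_rot": TCP orientation; "ft_force": force on the tool from outside, world axes, zero at the start; "wrist_torque": the same for the moment, N m; "gripper_width": finger opening in m; "gripper_force": force on a finger pad.
Only numpy, scipy, OpenCV 4.12 (cv2) and the standard library are available. Lean on these libraries where they do the work, as an engineer would, in place of code of your own. Each camera call takes 0.05 s, during which the arm holds its last target. There are 200 camera calls.

## Task

The coffee capsule case on the bar needs refilling. Take the wooden peg key, feel along the slot in the side of the case that faces you for the hidden release hole, and push the spring catch behind it until the lid jumps; then lay the key flat on the worktop and swing the lid open past 55 degrees so that it stays up. Do not ram the key against the case, and leave the mug, spice jar and pepper mill where they stand.

Things in the scene. Friction and masses are not known exactly. Their poses are not given: they have to be found in the camera images.
- case: Oak coffee-capsule case, 150 deep (x) x 260 wide (y) x 130 high, heavy, does not move. Origin: middle of its underside; z up, x away from its staff side. The staff side, at x = -75, faces the robot (up to 0.3 rad askew); the lid's hinge line is at x = 70, z = 133, along y.
- slot (a point): Middle of the level slot in the staff side, on the wall's outer face. Slot: 15 high, 100 long (case y -50 to 50), wall 6 thick. A steel plate closes it from behind but for one release hole, 15 wide, as high as the slot, middle anywhere at y -30 to 30: not measured. A rod pressed lightly on the plate and slid along drops in; the catch is 19 in from the outer face.
- peg: Beech peg key, 175 long, 60 g: square handle 90 x 24 x 24, then a round shank 10 thick and 85 long with a rounded tip. Lies flat at the start, left or right of the case, shank away from the robot. Origin: middle of the handle, on the axis (12 above the worktop when lying); x points along the shank to the tip.
- peg_tip (a point): tip of the peg key's shank, on its axis, 130 from the origin of the peg.
- lid (a joint): hinge of the lid, rad: 0 shut (0.004 with the play in the catch), grows as its staff-side edge rises, ends at 1.3. Locked while the catch holds its hook; when released two spring plungers throw it up to 0.10 to 0.13. The hinge is stiff: the lid stays where it is left, and about 4 N at the handle lifts it.
- lid_handle (a point): middle of the steel bar handle on the lid, along the case's y: bar 10 thick, 80 clear between its posts, its axis 33 above the lid's mid-plane, 33 in from the lid's staff-side edge and 115 from the hinge line (level distance, lid shut); 25 free under the bar; 166 above the worktop when shut.
- catch (a joint): travel of the spring catch, m: 0 at rest, grows as it is pushed away from the staff side along the case's x. Yields from 3 to 5 N on; lets the lid go at about 0.007 (6 to 10 N); end stop at 0.014. Springs back when released.
- mug: white mug with dark stripes, 86 across, 90 high, stands loose beside the case; a bystander. Origin: under its middle.
- spice_jar: spice jar with dark cap, 41 across, 105 high, loose, left of the case; a bystander. Origin: middle of its underside.
- pepper_mill: wooden pepper mill, 58 across, 170 high, loose, right of the case; a bystander. Origin: middle of its underside.

How it is judged:
By the outcome, as a careful person would: the job done as asked, in the order asked, and still so for the second after the job is handed in, with the robot touching nothing.
It also fails if it takes over 72 s, if anything falls off the work surface, if the arm or the gripper's body presses on something with over 40 N, if the wrist force passes 120 N, or if a joint passes its speed limit or range.

## Working session

There is one attempt and no reset: what is moved stays moved. The work goes in short steps, Python scripts to look and compute and a shell command to move; the robot and the scene stay as the last step left them, time stands still between calls to the robot, and variables do not carry over. Pictures are saved under pics/ and viewed, at most 10 in all, crops included, and the job is handed in when it is done.

```bash
ls; mkdir -p pics
python3 - <<'E'
from station import ctrl
import cv2,numpy as np
o=ctrl.observe(); print(o)
for n in ("top","scene"):
    c=ctrl.calibration(n); print(n,c)
    p,d=ctrl.snapshot(n); cv2.imwrite(f"pics/{n}0.png",p[:,:,::-1]); np.save(f"pics/{n}0.npy",d)
E
```

```text
pics
shift.py
station.py
{'t': 0.0, 'joint_positions': array([ 1.00280626e+00,  2.17778133e-01,  1.61495229e+00, -9.26354660e-06,
        1.31130700e+00, -1.12208314e-01]), 'qvel': array([-8.19537168e-05,  5.97304438e-04, -1.14663714e-03,  4.33859238e-04,
        2.32282958e-03,  1.27969779e-03]), 'tau': array([-8.86750087e-06, -3.96848774e+01, -3.03853154e+01, -1.11639761e-04,
        9.71202215e-03,  3.53192291e-06]), 'tool_pos': array([0.27464087, 0.56050076, 0.22994393]), 'ee_rot': array([-3.13916226e+00, -2.64856480e-04,  2.68581297e+00]), 'ft_force': array([ 0.69184052, -0.11747428,  0.00903756]), 'wrist_torque': array([-0.00365446, -0.00711357,  0.01429728]), 'gripper_force': 0.0, 'gripper_width': 0.08546615731454704}
top {'vertical_fov': 51.420279081885674, 'cx': 278.40699675762585, 'cy': 209.87876614366607, 'eye': array([0.40616306, 0.00429197, 1.39292576]), 'attitude': array([ 0.123553  ,  0.00282705, -1.54152288])}
scene {'vertical_fov': 56.3092477783443, 'cx': 278.0089988825899, 'cy': 206.90555279553, 'eye': array([-0.13931701,  0.58442592,  0.52441728]), 'attitude': array([ 1.15199277,  0.00440779, -2.25281116])}
```

View pics/top0.png

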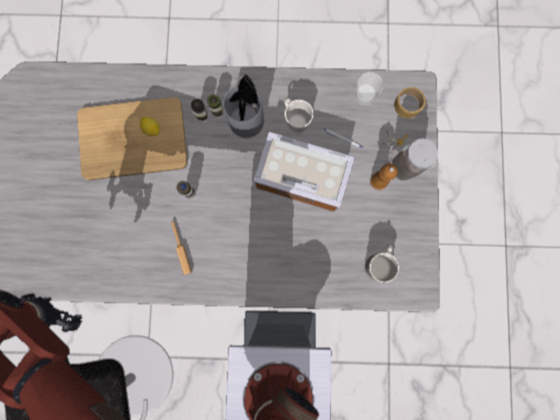

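View pics/scene0.png

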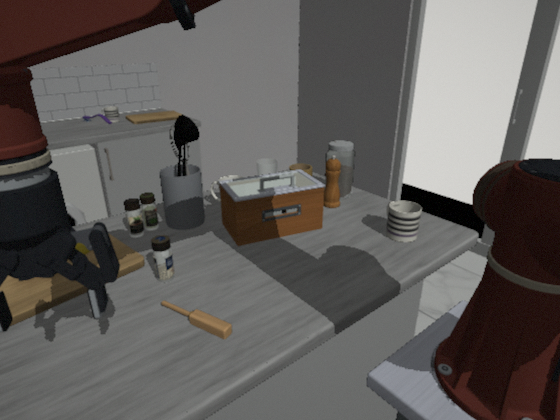

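The top view shows the peg lying with its tip at about (173,220) and handle end at (185,271), spice jar at (185,188), case centred at about (305,172), mug at (384,266) and mill at (384,176). The scene view shows the slot plate on the case front at about (282,212).

```bash
cat > h.py <<'E'
import numpy as np
from scipy.spatial.transform import Rotation as Rn
def cloud(c,d):
    h,w=d.shape; f=h/2/np.tan(np.radians(c['vertical_fov'])/2)
    v,u=np.mgrid[:h,:w]
    P=np.stack([(u-c['cx'])/f*d,-(v-c['cy'])/f*d,-d],-1)
    return P@Rn.from_euler('xyz',c['attitude']).as_matrix().T+c['eye']
def toolrot(o): return Rn.from_euler('xyz',o['ee_rot'])
E
python3 - <<'E'
from station import ctrl
import cv2,numpy as np
from h import *
for n in ("top","scene"):
    W=cloud(ctrl.calibration(n),np.load(f"pics/{n}0.npy")); np.save(f"pics/{n}W.npy",W)
    im=cv2.imread(f"pics/{n}0.png"); hsv=cv2.cvtColor(im,cv2.COLOR_BGR2HSV)
    box=(slice(215,278),slice(165,195)) if n=="top" else (slice(295,340),slice(155,235))
    m=(hsv[box][...,1]>90)&(hsv[box][...,0]<25)
    P=W[box][m]; P=P[(P[:,2]>0)]
    print(n,len(P),"z",np.percentile(P[:,2],[5,50,95]))
    (cx,cy),(a,b),ang=cv2.minAreaRect((P[:,:2]*1000).astype(np.float32))
    mu=P[:,:2].mean(0); u=np.linalg.svd(P[:,:2]-mu,full_matrices=0)[2][0]; u*=np.sign(u[0])
    s=(P[:,:2]-mu)@u; 
    print("rect",cx,cy,a,b,ang,"axis",np.arctan2(u[1],u[0]),"tip",mu+u*s.max(),"butt",mu+u*s.min(),"origin",mu+u*(s.min()+.045), (s.max()-s.min()))
    # table check
    for uv in ([(230,200),(330,230)] if n=="top" else [(250,280),(130,300)]): print(uv,W[uv[1],uv[0]])
    # case top points
    b=(slice(125,215),slice(240,365)) if n=="top" else (slice(165,245),slice(210,330))
    Q=W[b].reshape(-1,3); q=Q[(Q[:,2]>.12)&(Q[:,2]<.15)]
    q=q[(abs(q[:,0]-.55)<.25)]
    print("lid",len(q),np.median(q[:,2]),cv2.minAreaRect((q[:,:2]*1000).astype(np.float32)))
# front wall from scene
W=np.load("pics/sceneW.npy"); Q=W[165:245,210:330].reshape(-1,3)
q=Q[(Q[:,2]>.02)&(Q[:,2]<.115)]
rng=np.random.default_rng(0);best=0
for i in range(500):
    p,r=q[rng.choice(len(q),2,False)][:,:2]; t=r-p
    if np.linalg.norm(t)<.05: continue
    nn=np.array([-t[1],t[0]])/np.linalg.norm(t); k=abs((q[:,:2]-p)@nn)<.003
    if k.sum()>best: best=k.sum();K=k
w=q[K][:,:2]; mu=w.mean(0); u=np.linalg.svd(w-mu,full_matrices=0)[2][0]; u*=np.sign(u[1]); s=(w-mu)@u
print("wall",best,len(q),"dir",u,"askew",np.arctan2(-u[0],u[1]),"ends",mu+u*s.min(),mu+u*s.max())
im=cv2.imread("pics/scene0.png")[160:260,200:340]; cv2.imwrite("pics/crop1.png",cv2.resize(im,None,fx=5.5,fy=5.5,interpolation=cv2.INTER_CUBIC))
E
```

```text
top 276 z [0.01603379 0.02350387 0.02905489]
rect 404.7979736328125 199.08941650390625 365.8923645019531 133.84474182128906 70.30879974365234 axis 0.538370548202394 tip [0.51973894 0.36361801] butt [0.27784376 0.21915414] origin [0.3164783  0.24222733] 0.2817500475524289
(230, 200) [0.60637191 0.17028528 0.00130446]
(330, 230) [ 0.51935003 -0.15420966 -0.00559329]
lid 4519 0.13687183330544705 ((686.8840942382812, -57.81440734863281), (264.4154968261719, 156.9884490966797), 74.67430877685547)
scene 791 z [0.0049883  0.0187593  0.02511706]
rect 175.4454345703125 415.9857177734375 114.57441711425781 704.7429809570312 71.08137512207031 axis -0.07240163245852199 tip [0.52414646 0.3116818 ] butt [-0.15552339  0.36097717] origin [-0.11064128  0.35772194] 0.6814551645525142
(250, 280) [0.49119441 0.15858985 0.00288885]
(130, 300) [0.59573436 0.3992652  0.00140714]
lid 2180 0.1354221918010071 ((671.1473388671875, -101.10446166992188), (357.75177001953125, 161.83534240722656), 74.91698455810547)
wall 2398 3763 dir [0.26976805 0.96292533] askew -0.2731521421666732 ends [ 0.57717541 -0.16346854] [0.64796393 0.08920801]
```

View pics/crop1.png

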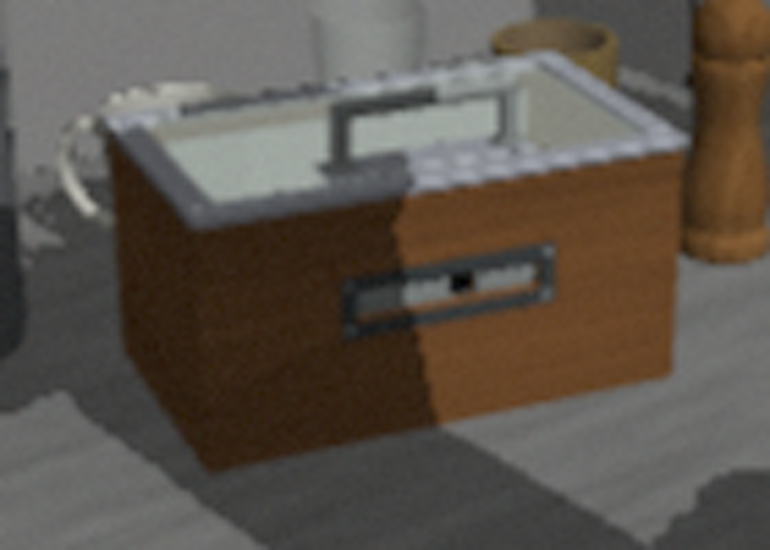

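The crop shows the slot frame from about (343,275)-(343,335) to (552,245)-(552,298). There is a dark release hole near crop (461,282), which is image (283.8,211.3). Case yaw is about -0.27 and both views agree on it, so next I locate the peg, the slot and the bystanders precisely.

Run:
```python
from station import ctrl
import cv2,numpy as np
from h import *
def ray(c,u,v):
    f=210/np.tan(np.radians(c['vertical_fov'])/2)
    return Rn.from_euler('xyz',c['attitude']).apply([(u-c['cx'])/f,-(v-c['cy'])/f,-1])
def hit(c,u,v,n,k):
    r=ray(c,u,v); return c['eye']+r*(k-n@c['eye'])/(n@r)
C={n:ctrl.calibration(n) for n in("top","scene")}
for n in C:
    W=np.load(f"pics/{n}W.npy"); im=cv2.imread(f"pics/{n}0.png"); hsv=cv2.cvtColor(im,cv2.COLOR_BGR2HSV)
    m=((hsv[...,1]>100)&(hsv[...,0]<25)&(W[...,2]>-.01)&(W[...,2]<.04)&(abs(W[...,0]-.42)<.16)&(abs(W[...,1]-.29)<.12)).astype(np.uint8)
    if n=="top": m[:, :165]=0; m[:215]=0
    k,l,st,_=cv2.connectedComponentsWithStats(m); i=1+st[1:,4].argmax(); v,u=np.nonzero(l==i)
    P=np.array([hit(C[n],a,b,np.array([0,0,1.]),.012) for a,b in zip(u,v)])[:,:2]
    mu=P.mean(0); d=np.linalg.svd(P-mu,full_matrices=0)[2][0]; d*=np.sign(d[0]); s=(P-mu)@d; t=(P-mu)@[-d[1],d[0]]
    print(n,st[i],"yaw",np.arctan2(d[1],d[0]),"tip",mu+d*s.max(),"butt",mu+d*s.min(),"len",s.max()-s.min(),"zmed",np.median(W[l==i][:,2]))
    hb=s<s.min()+.085; ph=P[hb]; m2=ph.mean(0); d2=np.linalg.svd(ph-m2,full_matrices=0)[2][0]; print(" handle mid",m2,"yaw",np.arctan2(d2[1]*np.sign(d2[0]),abs(d2[0])), "w",np.ptp((ph-m2)@[-d2[1],d2[0]]))
yaw=-.271; X=np.array([np.cos(yaw),np.sin(yaw),0]); Y=np.array([-X[1],X[0],0]); F=np.array([.6126,-.0371,0]) 
for nm,a,b in [("hole",461,282),("TL",343,275),("BL",343,335),("TR",552,245),("BR",552,298),("baseL",213,470),("baseR",672,375),("topL",190,222),("topR",685,150)]:
    p=hit(C["scene"],200+(a+.5)/5.5-.5,160+(b+.5)/5.5-.5,X,X@F); print(nm,p,"y",(p-F)@Y)
for nm,uv in dict(spice=(185,188),mug=(384,266),mill=(384,176),utens=(243,108)).items(): print(nm,np.load("pics/topW.npy")[uv[1],uv[0]])
im=cv2.imread("pics/top0.png")[120:220,240:370]; cv2.imwrite("pics/crop2.png",cv2.resize(im,None,fx=6,fy=6,interpolation=cv2.INTER_CUBIC))
```

```text
top [172 222  19  52 255] yaw 0.34286876521224996 tip [0.529109   0.34971405] butt [0.37104256 0.2932894 ] len 0.16783545052183568 zmed 0.023651405261000402
 handle mid [0.41056805 0.30746512] yaw 0.3480824176646111 w 0.0231000440624287
scene [162 301  69  38 749] yaw 0.3219321188071642 tip [0.532615   0.35119987] butt [0.36342373 0.29476865] len 0.17835405122016185 zmed 0.018991117831621995
 handle mid [0.40428359 0.30859157] yaw 0.30171999471172933 w 0.0383854730898764
hole [ 0.61134338 -0.04162291  0.07742341] y -0.004694229539254068
TL [0.6281346  0.01881304 0.09286588] y 0.05803095709631663
BL [0.62832918 0.01951336 0.06069297] y 0.05875780553894168
TR [ 0.59787192 -0.09011018  0.08854344] y -0.055018137545675194
BR [ 0.59770981 -0.09069362  0.05894022] y -0.05562368060801425
baseL [0.64699202 0.08668578 0.00101678] y 0.12847462719172972
baseR [ 5.78271654e-01 -1.60656579e-01 -1.89208055e-04] y -0.12823674755407352
topL [0.64829085 0.09136059 0.13381496] y 0.13332651866369893
topR [ 0.57785186 -0.16216752  0.12800638] y -0.12980492588862638
spice [0.62330411 0.29354368 0.10831302]
mug [ 0.40965368 -0.32321107  0.01201547]
mill [ 0.66848674 -0.29108698  0.14804966]
utens [0.8523956  0.12363846 0.17318597]
```

Units first: shifts go in shares of 50 mm and turns go in shares of 4 rad. So -0.0386 m is -0.772, -0.028 m is -0.56.

```bash
echo '{"increments":[[0.085,-0.772,-0.56,0.266,0,0,0],[0.085,-0.772,-0.56,0.266,0,0,0],[0.085,-0.772,-0.56,0.266,0,0,0],[0.085,-0.772,-0.56,0.266,0,0,0],[0.085,-0.772,-0.56,0.266,0,0,0],[0.085,-0.772,-0.56,0.266,0,0,0]]}' | python3 shift.py; echo '{"increments":[[0.085,0,0,0,0,0,-0.033],[0.085,0,0,0,0,0,-0.033],[0.085,0,0,0,0,0,-0.033],[0.085,0,0,0,0,0,-0.033],[0.085,0,0,0,0,0,-0.033],[0.085,0,0,0,0,0,-0.0328],[0.085,0,0,0,0,0,0]]}' | python3 shift.py
python3 - <<'E'
from station import ctrl
import cv2,numpy as np
from h import *
o=ctrl.observe(); c=ctrl.calibration("wrist"); p,d=ctrl.snapshot("wrist"); print(o['tool_pos'],o['ee_rot'],o['joint_positions'],c)
im=p[:,:,::-1].copy(); cv2.imwrite("pics/w1.png",im); W=cloud(c,d); hsv=cv2.cvtColor(im,cv2.COLOR_BGR2HSV)
m=((hsv[...,1]>100)&(hsv[...,0]<25)&(W[...,2]>-.01)&(W[...,2]<.04)).astype(np.uint8)
k,l,st,_=cv2.connectedComponentsWithStats(m); i=1+st[1:,4].argmax(); P=W[l==i]
h=P[P[:,2]>.018]; print(st[i],len(h),"z",np.percentile(P[:,2],[5,50,95]))
print("handle rect",cv2.minAreaRect((h[:,:2]*1000).astype(np.float32)),"all",cv2.minAreaRect((P[:,:2]*1000).astype(np.float32)))
E
```

```text
t: 0.7
tool_pos: [0.4093, 0.3065, 0.1507]
ee_rot: [-3.141, -0.0, 2.686]
ft_force: [0.8, 0.5, -0.7]
gripper_width: 0.0848
gripper_force: 0.0
t: 1.4
tool_pos: [0.4087, 0.3082, 0.151]
ee_rot: [-3.141, -0.001, -2.807]
ft_force: [0.0, 0.0, -0.1]
gripper_width: 0.0849
gripper_force: 0.0
[0.40868314 0.30817094 0.15102608] [-3.14142984e+00 -9.91803133e-04 -2.80662189e+00] [ 5.08898102e-01  6.28355258e-02  1.94666316e+00  1.24496600e-05
  1.13309898e+00 -1.39687436e+00] {'vertical_fov': 64.77738577609344, 'cx': 281.3108741544342, 'cy': 210.32598854472735, 'eye': array([0.33539263, 0.28253484, 0.2937657 ]), 'attitude': array([-3.04365379e-01,  6.78486855e-05,  1.90571862e+00])}
[  0 331  10  23 126] 0 z [0.00117938 0.00585432 0.01219827]
handle rect ((0.0, 0.0), (0.0, 0.0), 0.0) all ((654.7467651367188, 85.94761657714844), (24.741764068603516, 10.599047660827637), 12.704298973083496)
```

View pics/w1.png

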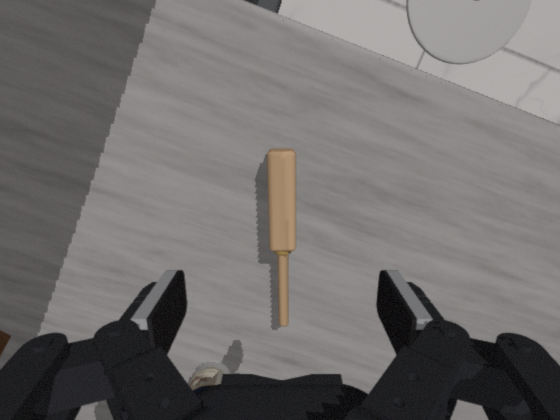

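Wrist view: handle from (282,150) to (284,251), tip at (284,326), lined up with the midline between the fingers.

```bash
cat >> h.py <<'E'
def hit(c,u,v,n,k):
    f=210/np.tan(np.radians(c['vertical_fov'])/2); n=np.asarray(n,float)
    r=Rn.from_euler('xyz',c['attitude']).apply([(u-c['cx'])/f,-(v-c['cy'])/f,-1])
    return c['eye']+r*(k-n@c['eye'])/(n@r)
E
python3 - <<'E'
from station import ctrl
from h import *
c=ctrl.calibration("wrist")
for nm,u,v,z in [("buttL",268.5,150,.024),("buttR",296,149,.024),("endL",271,250,.024),("endR",297,249.5,.024),("tip",284,327,.006)]: print(nm,hit(c,u,v,[0,0,1],z))
E
```

```text
buttL [0.37060407 0.28395021 0.024     ]
buttR [0.36259617 0.30468336 0.024     ]
endL [0.45341014 0.31381797 0.024     ]
endR [0.44541958 0.3354715  0.024     ]
tip [0.53844545 0.35578749 0.006     ]
```

In the tool's units: 0.035 m is 0.7, 0.008 m is 0.16, -0.01 rad / 4 = -0.0025.

```bash
echo '{"increments":[[0.085,0,0.03,0.7,0,0,-0.0025],[0.085,0,0,0.7,0,0,0],[0.085,0,0,0.7,0,0,0],[0.085,0,0,0.6,0,0,0],[0.085,0,0,0.16,0,0,0],[0.085,0,0,0.08,0,0,0],[0.085,0,0,0,0,0,0]]}' | python3 shift.py; echo '{"increments":[[0.02,0,0,0,0,0,0],[0.02,0,0,0,0,0,0],[0.02,0,0,0,0,0,0],[0.02,0,0,0,0,0,0],[0.02,0,0,0,0,0,0],[0.02,0,0,0,0,0,0],[0.02,0,0,0,0,0,0],[0.02,0,0,0,0,0,0]]}' | python3 shift.py
```

```text
t: 2.15
tool_pos: [0.4093, 0.3102, 0.0051]
ee_rot: [3.141, 0.001, -2.797]
ft_force: [-0.1, 0.5, 0.4]
gripper_width: 0.0851
gripper_force: 0.0
t: 2.95
tool_pos: [0.4094, 0.3103, 0.0054]
ee_rot: [3.141, 0.002, -2.796]
ft_force: [-0.6, 0.5, 5.4]
gripper_width: 0.0229
gripper_force: 60.0
```

In the tool's units: -0.035 m is -0.7, -0.03 m is -0.6, 0.1234 rad / 4 = 0.0309.

```bash
echo '{"increments":[[0.02,0,0,-0.6,0,0,0],[0.02,0,0,-0.7,0,0,0],[0.02,0,0,0,0,0,0.0309],[0.02,0,0,0,0,0,0.0309],[0.02,0,0,0,0,0,0.0309],[0.02,0,0,0,0,0,0.0309],[0.02,0,0,0,0,0,0.0309],[0.02,0,0,0,0,0,0]]}' | python3 shift.py; echo '{"increments":[[0.02,-0.372,-0.826,0,0,0,0],[0.02,-0.372,-0.826,0,0,0,0],[0.02,-0.372,-0.826,0,0,0,0],[0.02,-0.372,-0.826,0,0,0,0],[0.02,-0.372,-0.826,0,0,0,0],[0.02,-0.372,-0.826,0,0,0,0],[0.02,-0.372,-0.826,0,0,0,0],[0.02,0,0,0,0,0,0]]}' | python3 shift.py
python3 - <<'E'
from station import ctrl
import cv2,numpy as np
o=ctrl.observe();print(o['tool_pos'],o['ee_rot'],o['ft_force'],o['gripper_width'],o['joint_positions'])
a=[]
for n in("wrist","scene"):
    c=ctrl.calibration(n);p,d=ctrl.snapshot(n);a.append(p[:,:,::-1]);np.save(f"pics/{n}2.npy",d)
print(ctrl.calibration("wrist"))
s=cv2.resize(a[1][160:300,170:345],None,fx=4,fy=4,interpolation=cv2.INTER_CUBIC)
cv2.imwrite("pics/w2.png",a[0]);cv2.imwrite("pics/s2.png",s)
E
```

```text
t: 3.75
tool_pos: [0.4078, 0.3094, 0.0687]
ee_rot: [-3.14, -0.001, 2.87]
ft_force: [-0.2, -0.6, -0.4]
gripper_width: 0.0223
gripper_force: 59.2
t: 4.55
tool_pos: [0.4577, -0.0084, 0.0699]
ee_rot: [-3.14, 0.002, 2.866]
ft_force: [-0.2, 0.2, -1.4]
gripper_width: 0.0227
gripper_force: 59.4
[ 0.45765783 -0.00836311  0.06990205] [-3.14012959e+00  2.35220376e-03  2.86621235e+00] [-0.21047681  0.15918048 -1.44606344] 0.022742785128621424 [-1.70656397e-01  7.24652941e-02  2.11663671e+00 -2.09064371e-03
  9.50305304e-01 -1.46485698e+00]
{'vertical_fov': 64.77738577609344, 'cx': 281.3108741544342, 'cy': 210.32598854472735, 'eye': array([0.38136976, 0.01584192, 0.21198703]), 'attitude': array([-3.04473691e-01, -1.05307456e-04,  1.29770865e+00])}
```

View pics/s2.png

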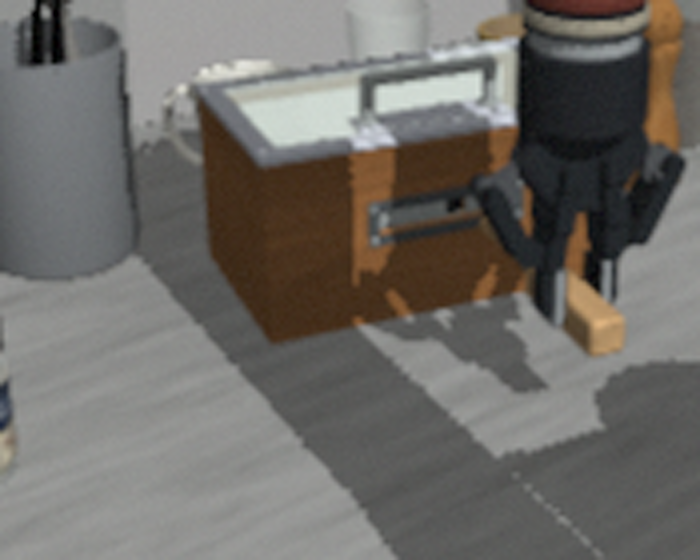

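View pics/w2.png

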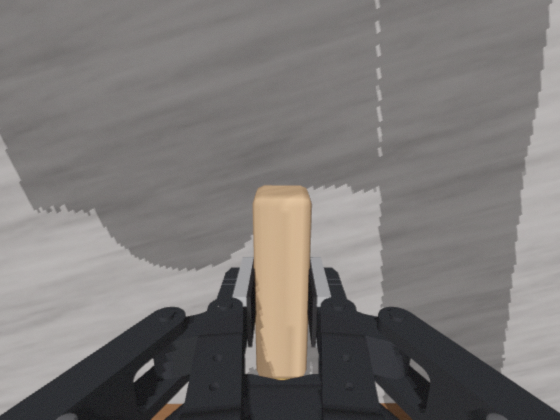

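Scene crop: the hole is still at crop (458,203), which is image (284.5,210.7), and the key is held in the fingers with its tip hidden. The wrist view shows the handle straight between the pads, columns 256 to 310. I'll check its tilt with depth.

Run:
```python
from station import ctrl
from h import *
c=ctrl.calibration("wrist"); W=cloud(c,np.load("pics/wrist2.npy"))
X=np.array([np.cos(-.271),np.sin(-.271),0]); tcp=np.array([.45766,-.00836,.0699])
P=W[205:300,264:300].reshape(-1,3); P=P[(P[:,2]>.06)&(P[:,2]<.12)]
s=(P-tcp)@X; A=np.polyfit(s,P[:,2],1); print(len(P),A,"top z at tcp",A[1],"axis",A[1]-.012, s.min(),s.max(), "res",np.std(P[:,2]-np.polyval(A,s)))
# handle axis yaw via edges at two rows
k=A[1]
p=[hit(c,u,v,[-A[0]*X[0],-A[0]*X[1],1],A[1]-A[0]*(X@tcp)) for u,v in [(254.5,205),(311,205),(254.5,270),(308.5,270)]]
m1=(p[0]+p[1])/2;m2=(p[2]+p[3])/2;d=m2-m1; print("yaw",np.arctan2(d[1],d[0]),np.linalg.norm(p[0]-p[1]),np.linalg.norm(p[2]-p[3]))
b=hit(c,283,190,[0,0,1],A[1]-.001); print("butt rel",(b-tcp)@X)
```

```text
3401 [-0.00190235  0.08792749] top z at tcp 0.0879274920499958 axis 0.0759274920499958 -0.0435467668841485 -0.0006231370942579139 res 0.0005707102726389693
yaw -0.29020315002332925 0.022067597723298853 0.022480338538804736
butt rel -0.04896099137191458
```

In the tool's units: -0.01 m is -0.2, -0.005 m is -0.1, -0.01 rad / 4 = -0.0025.

```bash
echo '{"increments":[[0.02,0,0.1,0.024,0,0,-0.0025],[0.02,-0.2,0,0,0,0,0],[0.02,-0.2,0,0,0,0,0],[0.02,-0.1,0,0,0,0,0],[0.02,0,0,0,0,0,0],[0.02,0,0,0,0,0,0]]}' | python3 shift.py; echo '{"increments":[[0.02,-0.06,0,0,0,0,0],[0.02,-0.06,0,0,0,0,0],[0.02,0,0,0,0,0,0]]}' | python3 shift.py
```

```text
t: 5.25
tool_pos: [0.482, -0.005, 0.0682]
ee_rot: [-3.142, -0.001, 2.88]
ft_force: [-0.6, -0.1, -0.8]
gripper_width: 0.0226
gripper_force: 59.4
t: 5.55
tool_pos: [0.4882, -0.007, 0.0685]
ee_rot: [3.142, 0.001, 2.88]
ft_force: [0.6, 0.5, -1.0]
gripper_width: 0.0225
gripper_force: 59.4
```

In the tool's units: -0.005 m is -0.1, -0.003 m is -0.06, 0.008 rad / 4 = 0.002.

```bash
echo '{"increments":[[0.02,0,-0.1,0,0,0,0.002],[0.02,0,0,0,0,0,0],[0.02,-0.06,0,0,0,0,0],[0.02,0,0,0,0,0,0]]}' | python3 shift.py; echo '{"increments":[[0.02,-0.06,0,0,0,0,0],[0.02,0,0,0,0,0,0]]}' | python3 shift.py; echo '{"increments":[[0.02,-0.04,0,0,0,0,0],[0.02,0,0,0,0,0,0]]}' | python3 shift.py
```

```text
t: 5.95
tool_pos: [0.4898, -0.0127, 0.0685]
ee_rot: [3.142, 0.001, 2.871]
ft_force: [-0.2, -0.4, -0.4]
gripper_width: 0.0228
gripper_force: 59.4
t: 6.15
tool_pos: [0.4928, -0.0134, 0.0685]
ee_rot: [3.142, 0.001, 2.872]
ft_force: [-0.3, 0.2, -1.0]
gripper_width: 0.0225
gripper_force: 59.4
t: 6.35
tool_pos: [0.4944, -0.0138, 0.0684]
ee_rot: [3.142, 0.0, 2.872]
ft_force: [-0.5, -0.1, -0.6]
gripper_width: 0.0229
gripper_force: 59.4
```

In the tool's units: -0.002 m is -0.04.

```bash
for i in 1; do :; done; echo '{"increments":[[0.02,-0.04,0,0,0,0,0],[0.02,0,0,0,0,0,0]]}' | python3 shift.py; echo '{"increments":[[0.02,-0.04,0,0,0,0,0],[0.02,0,0,0,0,0,0]]}' | python3 shift.py
```

```text
t: 6.55
tool_pos: [0.4964, -0.0144, 0.0684]
ee_rot: [3.142, 0.0, 2.872]
ft_force: [-0.3, 0.6, -0.1]
gripper_width: 0.0224
gripper_force: 59.4
t: 6.75
tool_pos: [0.4983, -0.0149, 0.0684]
ee_rot: [3.142, 0.0, 2.872]
ft_force: [0.4, -0.3, -0.5]
gripper_width: 0.0228
gripper_force: 59.4
```

In the tool's units: -0.002 m is -0.04.

```bash
echo '{"increments":[[0.02,-0.04,0,0,0,0,0],[0.02,0,0,0,0,0,0]]}' | python3 shift.py; echo '{"increments":[[0.02,-0.04,0,0,0,0,0],[0.02,0,0,0,0,0,0]]}' | python3 shift.py;echo '{"increments":[[0.02,-0.04,0,0,0,0,0],[0.02,0,0,0,0,0,0]]}' | python3 shift.py; echo '{"increments":[[0.02,-0.03,0,0,0,0,0],[0.02,0,0,0,0,0,0]]}' | python3 shift.py
```

```text
t: 6.95
tool_pos: [0.5002, -0.0155, 0.0684]
ee_rot: [3.142, 0.0, 2.872]
ft_force: [0.5, -0.1, -0.8]
gripper_width: 0.0231
gripper_force: 59.4
t: 7.15
tool_pos: [0.502, -0.016, 0.0683]
ee_rot: [3.142, 0.0, 2.872]
ft_force: [-0.3, 1.2, -1.1]
gripper_width: 0.0228
gripper_force: 59.4
t: 7.35
tool_pos: [0.5026, -0.0161, 0.0679]
ee_rot: [-3.141, -0.003, 2.872]
ft_force: [-3.5, 1.0, 1.5]
gripper_width: 0.0228
gripper_force: 59.6
t: 7.55
tool_pos: [0.5038, -0.0165, 0.0678]
ee_rot: [-3.141, -0.003, 2.872]
ft_force: [-4.5, 2.0, 1.8]
gripper_width: 0.0228
gripper_force: 59.7
```

In the tool's units: -0.002 m is -0.04.

```bash
echo '{"increments":[[0.02,-0.04,0,0,0,0,0],[0.02,0,0,0,0,0,0]]}' | python3 shift.py; echo '{"increments":[[0.02,-0.04,0,0,0,0,0],[0.02,0,0,0,0,0,0]]}' | python3 shift.py;echo '{"increments":[[0.02,-0.03,0,0,0,0,0],[0.02,0,0,0,0,0,0]]}' | python3 shift.py
```

```text
t: 7.75
tool_pos: [0.5057, -0.017, 0.0678]
ee_rot: [-3.141, -0.004, 2.872]
ft_force: [-4.8, 0.9, 1.0]
gripper_width: 0.0232
gripper_force: 59.7
t: 7.95
tool_pos: [0.5073, -0.0175, 0.0677]
ee_rot: [-3.141, -0.004, 2.872]
ft_force: [-5.4, 1.4, 1.9]
gripper_width: 0.0222
gripper_force: 59.7
t: 8.15
tool_pos: [0.5086, -0.0178, 0.0676]
ee_rot: [-3.141, -0.005, 2.872]
ft_force: [-5.3, 1.5, 1.6]
gripper_width: 0.0226
gripper_force: 59.8
```

In the tool's units: -0.0015 m is -0.03.

```bash
echo '{"increments":[[0.02,-0.03,0,0,0,0,0],[0.02,0,0,0,0,0,0]]}' | python3 shift.py; echo '{"increments":[[0.02,-0.03,0,0,0,0,0],[0.02,0,0,0,0,0,0]]}' | python3 shift.py
python3 - <<'E'
from station import ctrl
import cv2,numpy as np
from h import *
c=ctrl.calibration("scene");p,d=ctrl.snapshot("scene");cv2.imwrite("pics/s3.png",p[:,:,::-1])
W=cloud(c,d);W0=np.load("pics/sceneW.npy")
F=np.array([.6126,-.0371,0]);X=np.array([.9635,-.2677,0]);Y=np.array([.2677,.9635,0])
for w in(W0,W):
    q=w.reshape(-1,3)-F;x=q@X;y=q@Y
    k=(x>-.005)&(x<.02)&(y>.03)&(y<.13)&(q[:,2]>.11)&(q[:,2]<.18);print(k.sum(),np.percentile(q[k,2],[50,80,95]))
E
```

```text
t: 8.35
tool_pos: [0.5099, -0.0182, 0.0675]
ee_rot: [-3.141, -0.005, 2.872]
ft_force: [-6.1, 1.4, 0.8]
gripper_width: 0.0226
gripper_force: 59.7
t: 8.55
tool_pos: [0.5111, -0.0185, 0.0674]
ee_rot: [-3.141, -0.005, 2.872]
ft_force: [-6.3, 1.3, 0.9]
gripper_width: 0.0226
gripper_force: 59.7
440 [0.12709372 0.13639968 0.13758176]
495 [0.12866799 0.15068382 0.15305262]
```

The lid's front edge is up about 15 mm, roughly 0.107 rad, so the catch has released. Next I withdraw the key and lay it down.

In the tool's units: 0.03 m is 0.6, 0.02 m is 0.4.

```bash
echo '{"increments":[[0.02,0.2,0,0,0,0,0],[0.02,0.4,0,0,0,0,0],[0.02,0.4,0,0,0,0,0],[0.02,0.4,0,0,0,0,0],[0.02,0,0.6,0,0,0,0],[0.02,0,0.6,0,0,0,0],[0.02,0,0,0,0,0,0],[0.02,0,0,0,0,0,0]]}' | python3 shift.py; echo '{"increments":[[0.02,0,0,0.4,0,0,0],[0.02,0,0,0.4,0,0,0],[0.02,0,0,0.24,0,0,0],[0.02,0,0,0.1,0,0,0],[0.02,0,0,0,0,0,0],[0.02,0,0,0,0,0,0]]}' | python3 shift.py; echo '{"increments":[[0.02,0,0,0.04,0,0,0],[0.02,0,0,0,0,0,0],[0.02,0,0,0,0,0,0]]}' | python3 shift.py
```

```text
t: 9.4
tool_pos: [0.4627, 0.0576, 0.0688]
ee_rot: [3.142, 0.003, 2.874]
ft_force: [-0.4, 0.3, -1.0]
gripper_width: 0.0228
gripper_force: 59.5
t: 10.0
tool_pos: [0.4626, 0.0571, 0.0118]
ee_rot: [3.141, 0.001, 2.871]
ft_force: [-0.8, -0.5, -1.7]
gripper_width: 0.0227
gripper_force: 59.5
t: 10.3
tool_pos: [0.4623, 0.0574, 0.0097]
ee_rot: [3.141, 0.001, 2.872]
ft_force: [-0.3, 0.9, -0.6]
gripper_width: 0.0229
gripper_force: 59.5
```

In the tool's units: 0.002 m is 0.04.

```bash
echo '{"increments":[[0.02,0,0,0.04,0,0,0],[0.02,0,0,0,0,0,0],[0.02,0,0,0,0,0,0]]}' | python3 shift.py; echo '{"increments":[[0.02,0,0,0.02,0,0,0],[0.02,0,0,0,0,0,0],[0.02,0,0,0,0,0,0]]}' | python3 shift.py; echo '{"increments":[[0.02,0,0,0.02,0,0,0],[0.02,0,0,0,0,0,0],[0.02,0,0,0,0,0,0]]}' | python3 shift.py
```

```text
t: 10.6
tool_pos: [0.4618, 0.0574, 0.0072]
ee_rot: [-3.142, -0.0, 2.872]
ft_force: [-0.3, -0.7, -0.6]
gripper_width: 0.0229
gripper_force: 59.5
t: 10.9
tool_pos: [0.4619, 0.0574, 0.0063]
ee_rot: [-3.142, -0.0, 2.872]
ft_force: [0.2, -0.7, -0.3]
gripper_width: 0.0224
gripper_force: 59.5
t: 11.2
tool_pos: [0.4622, 0.0574, 0.0054]
ee_rot: [3.141, 0.0, 2.872]
ft_force: [0.4, 0.5, 0.4]
gripper_width: 0.0228
gripper_force: 59.7
```

In the tool's units: -0.05 m is -1, -0.04 m is -0.8.

```bash
echo '{"increments":[[0.05,0,0,0.01,0,0,0],[0.05,0,0,0,0,0,0],[0.06,0,0,0,0,0,0],[0.06,0,0,0,0,0,0],[0.06,0,0,-0.2,0,0,0],[0.06,0,0,-0.8,0,0,0],[0.085,0,0,-1,0,0,0],[0.085,0,0,-1,0,0,0]]}' | python3 shift.py; echo '{"increments":[[0.085,0,0,-1,0,0,0],[0.085,0,0,-0.4,0,0,0.0355],[0.085,0,0,0,0,0,0.0358],[0.085,0,0,0,0,0,0.0358],[0.085,0,0,0,0,0,0.0358],[0.085,0,0,0,0,0,0.0358],[0.085,0,0,0,0,0,0.0358],[0.085,0,0,0,0,0,0.0358]]}' | python3 shift.py; echo '{"increments":[[0.085,0,0,0,0,0,0.0358],[0.085,0,0,0,0,0,0.0358],[0.085,0,0,0,0,0,0.0358],[0.085,0,0,0,0,0,0.0358],[0.085,0,0,0,0,0,0],[0.085,0,0,0,0,0,0]]}' | python3 shift.py
python3 - <<'E'
from station import ctrl
import cv2,numpy as np
from h import *
print(ctrl.observe()['joint_positions'])
F=np.array([.6126,-.0371,0]);X=np.array([.9635,-.2677,0]);Y=np.array([.2677,.9635,0])
a=[]
for n in("top","scene"):
    c=ctrl.calibration(n);p,d=ctrl.snapshot(n);a.append(p[:,:,::-1].copy());W=cloud(c,d);np.save(f"pics/{n}4W.npy",W)
    q=W.reshape(-1,3)-F;x=q@X;y=q@Y
    k=(x>.005)&(x<.06)&(abs(y)<.05)&(q[:,2]>.172)&(q[:,2]<.195)
    print(n,k.sum(),"bar x,y,z",np.median(x[k]),np.percentile(y[k],[3,97]),np.median(q[k,2]))
cv2.imwrite("pics/c4.png",np.hstack([cv2.resize(a[0][110:270,200:400],None,fx=2,fy=2),cv2.resize(a[1][130:290,160:345],None,fx=2,fy=2)]))
E
```

```text
t: 12.0
tool_pos: [0.4611, 0.0574, 0.1566]
ee_rot: [-3.141, -0.001, 2.872]
ft_force: [0.9, -0.3, 0.1]
gripper_width: 0.0845
gripper_force: 0.0
t: 12.8
tool_pos: [0.4617, 0.0574, 0.2255]
ee_rot: [3.141, 0.0, 1.866]
ft_force: [0.5, 0.6, 0.5]
gripper_width: 0.085
gripper_force: 0.0
t: 13.4
tool_pos: [0.4619, 0.0574, 0.2253]
ee_rot: [3.141, -0.0, 1.303]
ft_force: [-0.1, -0.6, -0.4]
gripper_width: 0.0851
gripper_force: 0.0
[-2.73120221e-02 -1.28238740e-01  1.98342949e+00 -3.05285419e-05
  1.28585601e+00  2.40636924e-01]
top 126 bar x,y,z 0.035807210359948834 [-0.04732943  0.04555743] 0.18405011289755324
scene 114 bar x,y,z 0.030558193871690873 [-0.04596148  0.04852952] 0.17988666574307083
```

View pics/c4.png

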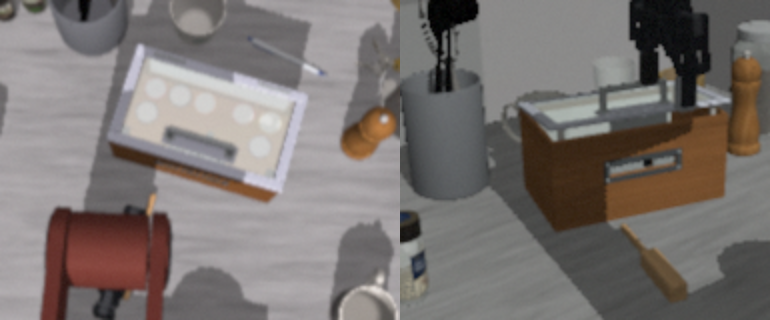

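The picture shows the lid ajar with its handle bar up, and the key lying flat in front of the case. Next I move over the bar.

In the tool's units: 0.0408 m is 0.816, -0.0103 m is -0.206, 0.003 rad / 4 = 0.0008.

```bash
echo '{"increments":[[0.085,-0.206,0.816,0,0,0,0.0008],[0.085,-0.206,0.816,0,0,0,0],[0.085,-0.206,0.816,0,0,0,0],[0.085,-0.206,0.816,0,0,0,0],[0.085,-0.206,0.816,0,0,0,0],[0.085,0,0,0,0,0,0],[0.085,0,0,0,0,0,0],[0.085,0,0,0,0,0,0]]}' | python3 shift.py
```

```text
t: 14.3
tool_pos: [0.6436, -0.0467, 0.2245]
ee_rot: [-3.14, -0.0, 1.298]
ft_force: [-0.6, 0.4, 0.4]
gripper_width: 0.085
gripper_force: 0.0
```

In the tool's units: 0.02 m is 0.4, 0.015 m is 0.3.

```bash
echo '{"increments":[[0.085,0,0.02,0.4,0,0,0],[0.085,0,0,0.4,0,0,0],[0.085,0,0,0.3,0,0,0],[0.085,0,0,0.13,0,0,0],[0.085,0,0,0,0,0,0]]}' | python3 shift.py; echo '{"increments":[[0.005,0,0,0,0,0,0],[0.005,0,0,0,0,0,0],[0.005,0,0,0,0,0,0],[0.005,0,0,0,0,0,0],[0.005,0,0,0,0,0,0],[0.005,0,0,0,0,0,0],[0.005,0,0,0,0,0,0],[0.005,0,0,0,0,0,0]]}' | python3 shift.py
```

```text
t: 14.8
tool_pos: [0.6441, -0.047, 0.1622]
ee_rot: [-3.139, 0.0, 1.297]
ft_force: [0.3, -0.1, -0.3]
gripper_width: 0.0849
gripper_force: 0.0
t: 15.6
tool_pos: [0.646, -0.0478, 0.1637]
ee_rot: [3.14, -0.0, 1.297]
ft_force: [1.7, -0.5, 0.2]
gripper_width: 0.0075
gripper_force: 58.5
```

Units first: shifts go in shares of 50 mm and turns go in shares of 4 rad. So -0.0108 m is -0.216, -0.0103 m is -0.206.

```bash
echo '{"increments":[[0.005,0,0.1,-0.216,0,0,0],[0.005,0,0.122,-0.206,0,0,0],[0.005,0,0,0,0,0,0],[0.005,0,0,0,0,0,0]]}' | python3 shift.py; echo '{"increments":[[0.005,0,0.142,-0.192,0,0,0],[0.005,0,0.16,-0.178,0,0,0],[0.005,0,0,0,0,0,0],[0.005,0,0,0,0,0,0]]}' | python3 shift.py
```

```text
t: 16.0
tool_pos: [0.6564, -0.0506, 0.1847]
ee_rot: [3.141, -0.0, 1.297]
ft_force: [2.2, -1.6, -3.9]
gripper_width: 0.0074
gripper_force: 58.9
t: 16.4
tool_pos: [0.6713, -0.0547, 0.2044]
ee_rot: [3.14, -0.0, 1.297]
ft_force: [-0.1, 1.3, -2.1]
gripper_width: 0.0077
gripper_force: 59.1
```

Forces stay small, so I continue the arc.

In the tool's units: 0.0096 m is 0.192, 0.0089 m is 0.178.

```bash
echo '{"increments":[[0.005,0,0.178,-0.16,0,0,0],[0.005,0,0.192,-0.142,0,0,0],[0.005,0,0,0,0,0,0]]}' | python3 shift.py; echo '{"increments":[[0.005,0,0.206,-0.122,0,0,0],[0.005,0,0,0,0,0,0]]}' | python3 shift.py;  echo '{"increments":[[0.005,0,0.216,-0.1,0,0,0],[0.005,0,0,0,0,0,0]]}' | python3 shift.py
```

```text
t: 16.7
tool_pos: [0.6885, -0.0595, 0.2197]
ee_rot: [-3.141, -0.0, 1.297]
ft_force: [-4.0, 1.5, 2.1]
gripper_width: 0.0071
gripper_force: 59.7
t: 16.9
tool_pos: [0.6979, -0.0621, 0.2259]
ee_rot: [-3.14, -0.0, 1.297]
ft_force: [-5.5, 2.6, 2.6]
gripper_width: 0.0074
gripper_force: 59.8
t: 17.1
tool_pos: [0.7086, -0.065, 0.2316]
ee_rot: [-3.141, -0.0, 1.297]
ft_force: [-4.9, 2.5, 4.2]
gripper_width: 0.0074
gripper_force: 60.0
```

In the tool's units: 0.0113 m is 0.226, -0.0039 m is -0.078.

```bash
echo '{"increments":[[0.005,0,0.226,-0.078,0,0,0],[0.005,0,0,0,0,0,0]]}' | python3 shift.py;  echo '{"increments":[[0.005,0,0.232,-0.056,0,0,0],[0.005,0,0,0,0,0,0]]}' | python3 shift.py
python3 - <<'E'
from station import ctrl
import cv2,numpy as np
from h import *
c=ctrl.calibration("scene");p,d=ctrl.snapshot("scene");W=cloud(c,d);np.save("pics/scene5W.npy",W)
cv2.imwrite("pics/s5.png",cv2.resize(p[90:250,180:340,::-1],None,fx=3.5,fy=3.5))
E
```

```text
t: 17.3
tool_pos: [0.7205, -0.0684, 0.2367]
ee_rot: [3.139, -0.0, 1.297]
ft_force: [-4.1, 1.6, 5.4]
gripper_width: 0.0073
gripper_force: 59.0
t: 17.5
tool_pos: [0.7322, -0.0715, 0.24]
ee_rot: [3.137, -0.001, 1.297]
ft_force: [-3.4, 0.8, 5.6]
gripper_width: 0.0074
gripper_force: 59.8
```

View pics/s5.png

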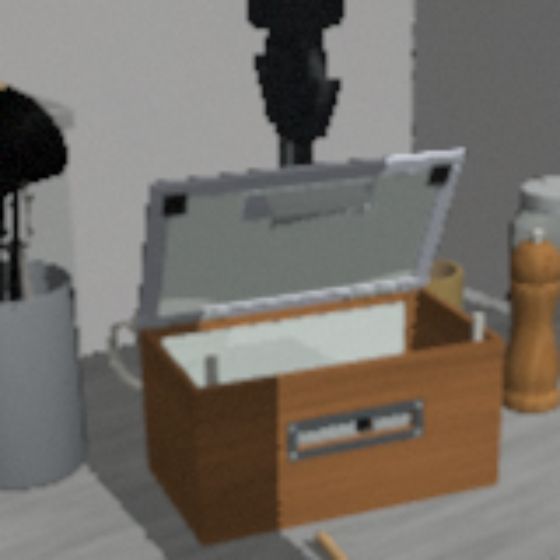

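The lid stands wide open. I'll measure its angle before letting go.

Run:
```python
from h import *
W=np.load("pics/scene5W.npy");F=np.array([.6126,-.0371,0]);X=np.array([.9635,-.2677,0]);Y=np.array([.2677,.9635,0])
q=W.reshape(-1,3)-F;x=q@X;y=q@Y;z=q[:,2]
k=(x>.03)&(x<.19)&(z>.15)&(z<.3)&(((y>.07)&(y<.135))|((y<-.07)&(y>-.135)))
A=np.linalg.lstsq(np.c_[x[k],np.ones(k.sum())],z[k],rcond=None)[0]
B=np.linalg.lstsq(np.c_[z[k],np.ones(k.sum())],x[k],rcond=None)[0]
print(k.sum(),A,"angle",np.arctan(A[0]),np.arctan2(1,B[0]),"zmax",np.percentile(z[k],99))
```

```text
1425 [-1.98041623  0.41806135] angle -1.1032010608386156 2.0332166420002915 zmax 0.26646441350066435
```

In the tool's units: -0.04 m is -0.8, -0.02 m is -0.4.

```bash
echo '{"increments":[[0.016,0,0,0,0,0,0],[0.016,0,0,0,0,0,0],[0.016,0,0,0,0,0,0],[0.016,0,0,0,0,0,0]]}' | python3 shift.py; echo '{"increments":[[0.016,0,0,-0.2,0,0,0],[0.016,0,0,-0.2,0,0,0],[0.016,0,0,-0.2,0,0,0],[0.016,0,0,-0.6,0,0,0],[0.016,0,0,-0.8,0,0,0],[0.016,0,0,-0.4,0,0,0],[0.016,0,0,0,0,0,0],[0.016,0,0,0,0,0,0]]}' | python3 shift.py
python3 - <<'E'
from station import ctrl
import cv2
from h import *
c=ctrl.calibration("scene");p,d=ctrl.snapshot("scene");W=cloud(c,d)
cv2.imwrite("pics/s6.png",p[:,:,::-1])
F=np.array([.6126,-.0371,0]);X=np.array([.9635,-.2677,0]);Y=np.array([.2677,.9635,0])
q=W.reshape(-1,3)-F;x=q@X;y=q@Y;z=q[:,2]
k=(x>.03)&(x<.19)&(z>.15)&(z<.3)&(((y>.07)&(y<.135))|((y<-.07)&(y>-.135)))
B=np.polyfit(z[k],x[k],1); print(k.sum(),"lid",np.pi-np.arctan2(1,B[0]),ctrl.observe()['ft_force'])
E
```

```text
t: 17.95
tool_pos: [0.7309, -0.0717, 0.2357]
ee_rot: [3.141, 0.0, 1.297]
ft_force: [0.3, -0.2, 0.2]
gripper_width: 0.0161
gripper_force: 0.0
t: 18.75
tool_pos: [0.731, -0.0716, 0.3567]
ee_rot: [3.14, -0.0, 1.297]
ft_force: [-0.1, 0.3, 0.2]
gripper_width: 0.0158
gripper_force: 0.0
1426 lid 1.1066223725919526 [ 0.10517386 -0.37107668  0.31518046]
```

View pics/s6.png

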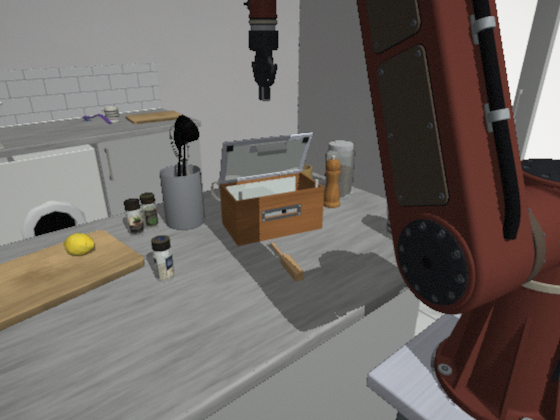

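The lid stays up at 1.11 rad, which is 63 degrees. The key lies flat at about (287,262). The jar (162,258) and mill (333,183) are where they were, the mug is hidden behind the arm but was never approached, and the gripper is clear of everything.

```bash
python3 -c "from station import ctrl; print(ctrl.job_done())"
```

```text
the job is handed in; nothing more can be done
None
```

The job is handed in: the key released the catch and now lies flat on the worktop, the lid stands open at about 63°, and I never went near the mug, jar or mill, though the arm hid the mug in the last picture.

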